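# Shut the vacuum valve in the bench valve box

## Task

Shut off the probe station's vacuum at the blue-grey valve box on the bench: push the cream cover by its raised lip back along its guides to the rear stop, then push the lever with the yellow sleeve clockwise round to its stop, so that it stands square across its pipe. Slide the cover, do not lift it, and leave it open. Leave the lever with the blue sleeve open and the things standing around the box where they are.

Things in the scene. Friction and masses are not known exactly. Their poses are not given: they have to be found in the camera images.
- box: Fixed blue-grey valve box, 320 (x) x 264 (y), walls 75 mm high. Origin: centre of its underside on the bench; +x from open front to rear stop, +y left, z up; heights here are above the bench. Open on top from x -152 to -10 mm, y -120 to 120 mm; behind that a deck at 74 mm. Side guides for the cover: inner faces y = +-128 mm, tops 85 mm. Behind it, x 180 to 235 mm, a pipe and gauge up to 105 mm high.
- cover: Loose cream cover plate, 158 (x) x 252 x 4 mm, 0.3 to 0.55 kg, lying on the box's side walls between the guides, top at 79 mm. Origin: centre of its underside; axes as the box's. It slides along x with about 1 to 6 N and stays where it is left. At the start it hides the valves; its rear edge meets the rear stop (85 mm high, front face at box x = +150 mm).
- lip (a point): Middle of the front (-x) face of the cover's upright lip, 90 mm above the bench, 79 mm in front of the cover's origin; axes as the cover's. The lip, on the cover's front edge, is 120 mm wide (y), 4 mm thick, top at 101 mm, edged in black rubber. In the box's frame this point is at x = -158 to -138 mm at the start and at -8 mm with the cover against the rear stop.
- yellow_lever (a joint): Angle of the yellow-sleeved lever, the valve to shut: 0 = open (along the pipe, pointing to the box's -x), 1.571 = shut against its stop (across the pipe, pointing to the box's +y). It turns clockwise seen from above, needs about 0.2 N m and stays where it is left. Starts at 0 to 0.2.
- yellow_tip (a point): Point in the middle of the yellow sleeve's section, 55 mm from the stem axis, 63 mm above the bench. The sleeve runs from 18 to 60 mm from the stem axis, 12 mm wide, 9 mm high (58.5 to 67.5 mm above the bench); beside and under it is free room down to the pipe, whose top is 36 mm above the bench. Its x axis points along the lever from tip to stem.
- yellow_stem (a point): On the upright stem axis of the yellow valve at the lever's height, 63 mm above the bench; axes as the box's. In the box it is at x = -50 mm and at y = -55 or +40 mm: the two valves may be either way round. The nut on the stem reaches 70 mm above the bench.
- blue_lever (a joint): Angle of the blue-sleeved lever of the other, equal valve, in the same sense: 0 = open. It starts between 0 and 0.15 and is to be left open.
- blue_stem (a point): On the stem axis of the blue valve, 63 mm above the bench, axes as the box's; otherwise as yellow_stem.
- bottle: White plastic bottle with a red cap, 64 mm across, 155 mm high, standing beside the box; origin at the centre of its foot. Leave alone.
- positioner: White probe micropositioner on a black round foot, 48 mm across, 72 mm high, with small steel knobs and a thin probe arm reaching 62 mm along its +x; origin at the centre of its foot. Leave alone.
- screwdriver: Screwdriver, 160 mm long, lying beside the box along its own x axis; origin under its middle. Leave alone.
- wafer_box: Flat round black wafer box, 116 mm across, 14 mm high, beside the box; origin at the centre of its underside. Leave alone.

How it is judged:
On the way, in this order (a step that is already met when the one before it is completed fails the run):
1. the cover is slid back to the rear stop, the yellow lever not yet shut (x of lip in the frame of box above -0.025 m and z of lip in the frame of box below 0.096 m and value of joint yellow_lever below 0.8 rad), for 0.2 s.
2. the yellow-sleeved lever is pushed shut (value of joint yellow_lever above 1.48 rad), for 0.2 s.
At the end, for the whole second after the job is handed in: The cover lies in its guides within 17 mm of the rear stop, the yellow lever is within 0.09 rad (5 degrees) of its shut stop, the blue lever is less than 0.35 rad from open, and everything is at rest (x of lip in the frame of box above -0.025 m and z of lip in the frame of box below 0.096 m and value of joint yellow_lever above 1.48 rad and value of joint blue_lever below 0.35 rad and velocity of joint yellow_lever below 0.05 rad/s and linear speed of cover below 0.02 m/s); the robot touches nothing.
It fails at once if the cover is lifted or tilted out of its guides (z of lip in the frame of box above 0.103 m or angle between lip's own z axis and vertical above 0.12 rad).
It fails at once if the blue-sleeved lever is pushed towards shut (value of joint blue_lever above 0.35 rad).
It fails at once if the bottle, micropositioner, screwdriver or wafer box is shifted more than 20 mm, lifted or knocked over (distance of any of bottle, positioner, screwdriver, wafer_box from where it was at the start of the episode above 0.02 m or angle between any of bottle, positioner's own z axis and vertical above 0.3 rad).
It also fails if it takes over 51 s, if anything falls off the work surface, if the arm or the gripper's body presses on something with over 40 N, if the wrist force passes 120 N, or if a joint passes its speed limit or range.

## Robot

A 6-joint arm with a two-finger parallel gripper is mounted at the origin on the work surface. World frame = base frame: x ahead of the robot, y to its left, z up, the work surface at z = 0. Lengths are in m, angles in rad, forces in N, time in s.
With the tool pointing down it reaches from about 0.35 to 0.875 m from the base axis. Payload 15.5 kg.
Tool frame: the origin (TCP) lies between the finger pads; the fingertips stand 17 mm ahead of it and the grasp point (between the pads) lies 2 mm behind it; z points along the fingers, y is the direction in which the jaws open and shut (so a half turn about z gives the same grasp; the last joint's range is limited). The gripper opens to 85 mm and grips with 20 to 120 N. Pads are 22 mm wide; open, the fingers measure 114 mm over their backs; the gripper's body (76 mm by 85 mm) begins 54 mm behind the grasp point. The pads swing forward as they close: fully open they stand 13 mm farther back than shut.
Start: joints at [-1.286, 0.494, 1.345, -0, 1.302, -0.096], TCP at [0.232, -0.58, 0.248] pointing down, gripper open.
Joint ranges: [-2.91, 2.91], [-0.82, 2.16], [0.22, 2.67], [-1.22, 4.37], [0.12, 2.79], [-3.08, 3.08]. Speed limits (rad/s): [1.89, 1.89, 2.57, 3.01, 3.01, 3.01].

## Interface

Orientations are given as a 3x3 rotation matrix whose columns are the frame's x, y, z axes.
In Python, from plant import arm gives the robot as it stands.
- The arm moves only by the shell command python3 -m jog 'ROWS'. ROWS is JSON, a list of rows, each a list of 7 numbers: the turn, a rotation vector about the tool's x, y, z normalised to -1 to 1, where 1 is 0.08 rad, then the shift along the tool's x, y, z normalised to -1 to 1, where 1 is 4 cm, then the closure, from -1 (fully open) to 1 (shut). In form: [[wx, wy, wz, tx, ty, tz, hand], ...]. A call has 1 to 5 rows; each row shifts and turns the commanded pose from where the row before left it, along the tool's axes as they then stand; what a row does not reach is not made up. A row lasts 1/12 s, in which the tool goes at most 41.7 mm and 7.16 degrees, less where a joint would pass 70% of its speed; a pose out of reach is approached as far as the arm can. A call with a number of a shift or a turn outside -1 to 1 is refused whole. A call with a gripper value outside its range is refused whole. The fingers move at their own pace and stop on an object; the grip force is fixed at half the most. Time passes only in rows, so rows that do not move let the fingers close. It gives the time, the measured TCP pose, the force and the opening at its end, in the units of the state.
- arm.get_obs(): the state, without advancing time (a new reading comes with each control period).
- arm.camera(name): name is "scene" or "top" or "wrist"; returns a dict with "pixels" (384x512x3 uint8, red, green, blue), "fx", "fy", "cx", "cy" (pixels), "position" and "rotation" of the camera in the world. Camera axes: x right, y up, looking along -z (the intrinsics and any distortion apply to the point x, -y, -z); pixel columns grow to the right and rows downward; lengths in m; the calibration is good to about 2 mm. The wrist camera is an equidistant fisheye: a pixel r from the principal point sees the ray r / f radians off the axis. A picture is of the moment at which its call begins. There is no depth.
- arm.finish_job(): hands the job in, once; it reports no verdict.
The state is a dict: "clock": time; "joint_positions": joint angles; "dq": joint speeds; "joint_torque": joint torques, N m; "ee_pos": TCP position; "ee_rot": TCP orientation; "wrist_force": force on the tool from outside, world axes, zero at the start; "torque": the same for the moment, N m; "finger_gap": opening from 0.0 (shut) to 1.0 (fully open).
Only numpy, scipy, OpenCV 4.12 (cv2) and the standard library are available. Lean on these libraries where they do the work, as an engineer would, in place of code of your own. Each camera call takes 0.05 s, during which the arm holds its last target.

## Working session

There is one attempt and no reset: what is moved stays moved. The work goes in short steps, Python scripts to look and compute and a shell command to move; the robot and the scene stay as the last step left them, time stands still between calls to the robot, and variables do not carry over. Pictures are saved under pics/ and viewed, and the job is handed in when it is done.

```bash
ls; mkdir -p pics; python3 - <<'E'
from plant import arm
import cv2
o=arm.get_obs()
print({k:o[k] for k in ('clock','ee_pos','ee_rot','finger_gap')})
for n in("scene","top","wrist"):
    c=arm.camera(n); print(n,[c[k] for k in('fx','fy','cx','cy','position','rotation')])
    cv2.imwrite(f"pics/{n}0.png",c['pixels'][:,:,::-1])
E
```

```text
pics
{'clock': 0.0, 'ee_pos': array([ 0.23219582, -0.57991803,  0.24770576]), 'ee_rot': array([[ 9.28371053e-01,  3.71654515e-01, -3.31525169e-04],
       [ 3.71654645e-01, -9.28370364e-01,  1.13705456e-03],
       [ 1.14813319e-04, -1.17882141e-03, -9.99999299e-01]]), 'finger_gap': 1.0024356582002758}
scene [375.4148480218534, 375.4148480218534, 254.48225057750872, 193.6331171592852, array([1.18325536, 0.05973904, 0.69601856]), array([[-0.00616573, -0.71673492,  0.69731846],
       [ 0.99991118,  0.00382068,  0.01276834],
       [-0.01181575,  0.69733526,  0.7166477 ]])]
top [467.7351442421559, 467.7351442421559, 255.3875760661042, 196.4272004929007, array([0.47936702, 0.0247839 , 1.40911883]), array([[-0.01825717,  0.99645353, -0.08214034],
       [-0.99981083, -0.01874608, -0.00518481],
       [-0.00670623,  0.08203014,  0.99660729]])]
wrist [297.3186396354542, 297.3186396354542, 254.23727576640624, 192.71424865747466, array([ 0.30790355, -0.54929132,  0.37314425]), array([[ 3.71789447e-01,  8.80225193e-01,  2.94917306e-01],
       [-9.28316777e-01,  3.52786668e-01,  1.17343632e-01],
       [-7.54072312e-04, -3.17403807e-01,  9.48290174e-01]])]
```

View pics/scene0.png

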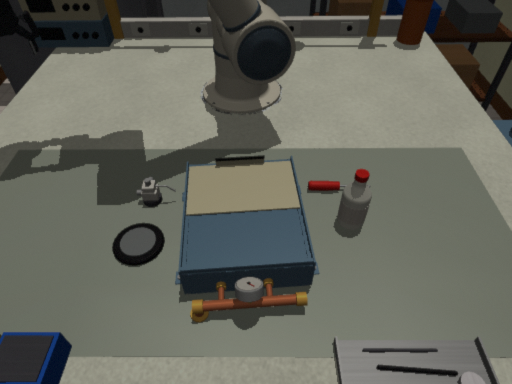

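View pics/top0.png

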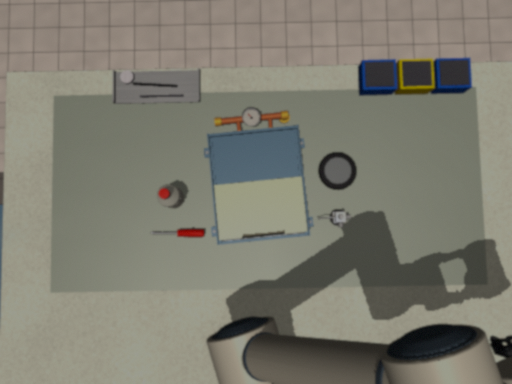

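The top view shows the box at about (258,185), its front towards the robot and slightly yawed. The lip is at about (263,235), the bottle at (170,195), the screwdriver at (180,232), the wafer box at (337,170) and the positioner at (338,216). Next I'll measure the box and lip.

```bash
cat > h.py <<'E'
import numpy as np, cv2
from plant import arm
def ray(c,u,v):
    d=np.array([(u-c['cx'])/c['fx'],-(v-c['cy'])/c['fy'],-1.]); return c['rotation']@d
def on(c,u,v,z):
    d=ray(c,u,v); p=c['position']; return p+d*(z-p[2])/d[2]
def proj(c,P):
    q=c['rotation'].T@(np.asarray(P)-c['position']); return c['cx']+c['fx']*q[0]/-q[2], c['cy']-c['fy']*q[1]/-q[2]
def big(c,name,x0,x1,y0,y1,s):
    cv2.imwrite(f"pics/{name}.png",cv2.resize(c['pixels'][y0:y1,x0:x1,::-1],None,fx=s,fy=s,interpolation=cv2.INTER_CUBIC))
E
python3 - <<'E'
from h import *
for n,(x0,x1,y0,y1) in (("top",(200,320,120,250)),("scene",(170,320,145,295))):
    c=arm.camera(n); p=c['pixels']; big(c,n+'1',x0,x1,y0,y1,4)
    hsv=cv2.cvtColor(p,cv2.COLOR_RGB2HSV)
    roi=np.zeros(p.shape[:2],np.uint8); roi[y0:y1,x0:x1]=1
    cream=((hsv[...,0]>15)&(hsv[...,0]<35)&(hsv[...,1]>40)&(hsv[...,2]>110)&(roi>0)).astype(np.uint8)
    blk=((p.max(2)<60)&(roi>0)).astype(np.uint8)
    blue=((hsv[...,0]>95)&(hsv[...,0]<125)&(hsv[...,1]>70)&(roi>0)).astype(np.uint8)
    for m,nm,z in((cream,'cream',.079),(blk,'blk',.1),(blue,'blue',.074)):
        cs,_=cv2.findContours(m,0,2)
        k=max(cs,key=cv2.contourArea); r=cv2.minAreaRect(k); b=cv2.boxPoints(r)
        print(n,nm,cv2.contourArea(k),b.round(1).tolist()); print([on(c,*q,z)[:2].round(4).tolist() for q in b], on(c,*r[0],z).round(4))
E
```

```text
top cream 1418.0 [[214.8000030517578, 178.89999389648438], [300.8999938964844, 177.89999389648438], [301.20001220703125, 205.0], [215.1999969482422, 206.0]]
[[0.6415, 0.1469], [0.6398, -0.0995], [0.5621, -0.0984], [0.5636, 0.1468]] [0.6016 0.0239 0.079 ]
top blk 0.0 [[252.0, 236.0], [252.0, 236.0], [249.0, 236.0], [249.0, 236.0]]
[[0.4767, 0.0431], [0.4767, 0.0431], [0.4769, 0.0514], [0.4769, 0.0514]] [0.4768 0.0472 0.1   ]
top blue 3846.5 [[206.60000610351562, 135.10000610351562], [299.0, 125.9000015258789], [303.70001220703125, 173.1999969482422], [211.3000030517578, 182.5]]
[[0.7702, 0.1698], [0.7921, -0.0984], [0.6537, -0.1084], [0.632, 0.1575]] [0.7117 0.0301 0.074 ]
scene cream 4768.0 [[183.10000610351562, 166.8000030517578], [296.20001220703125, 159.6999969482422], [299.20001220703125, 206.60000610351562], [186.0, 213.6999969482422]]
[[0.4894, -0.1284], [0.4648, 0.1528], [0.6235, 0.148], [0.6432, -0.1005]] [0.5601 0.0174 0.079 ]
scene blk 2834.5 [[178.39999389648438, 270.6000061035156], [314.8999938964844, 261.0], [317.0, 291.1000061035156], [180.5, 300.70001220703125]]
[[0.8014, -0.0907], [0.7807, 0.1638], [0.8439, 0.1609], [0.8623, -0.078]] [0.8232 0.0382 0.1   ]
scene blue 9201.5 [[170.1999969482422, 162.8000030517578], [311.5, 156.0], [317.70001220703125, 286.6000061035156], [176.5, 293.3999938964844]]
[[0.4684, -0.1646], [0.4447, 0.1934], [0.8197, 0.1678], [0.8336, -0.0934]] [0.6707 0.0268 0.074 ]
```

```bash
ls pics
```

```text
scene0.png
scene1.png
top0.png
top1.png
wrist0.png
```

View pics/top1.png

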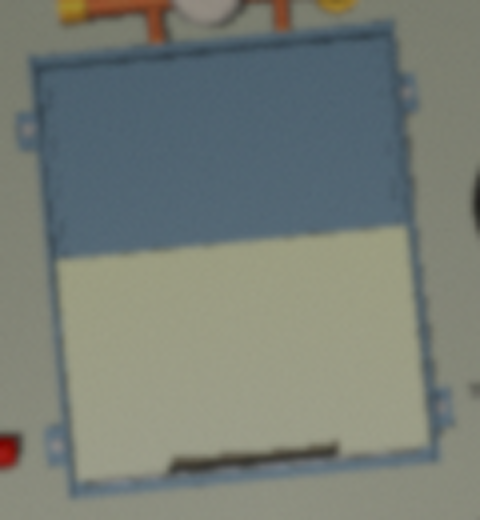

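View pics/scene1.png

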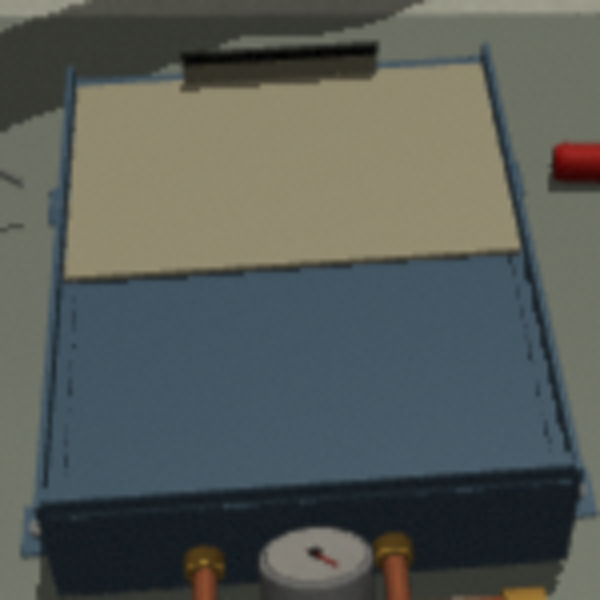

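In the zoomed top view, the box's outer corners are at (33,58), (393,22), (437,458) and (72,494). The lip runs from (172,466) to (338,448), and the cover's rear edge from (57,257) to (408,226). In the zoomed scene view, the lip top runs from (183,55) to (377,43).

```bash
python3 - <<'E'
from h import *
t=arm.camera('top'); s=arm.camera('scene')
T=lambda x,y,z:on(t,200+(x+.5)/4-.5,120+(y+.5)/4-.5,z)
S=lambda x,y,z:on(s,170+(x+.5)/4-.5,145+(y+.5)/4-.5,z)
C=np.array([T(33,58,.085),T(393,22,.085),T(437,458,.08),T(72,494,.08)]);print(C.round(4))
for i in range(4): print(np.linalg.norm((C[i]-C[i-1])[:2]).round(4))
f=(C[0]+C[1]-C[2]-C[3])[:2]; l=(C[0]+C[3]-C[1]-C[2])[:2]
print('yaw',np.degrees([np.arctan2(f[1],f[0]),np.arctan2(-l[0],l[1])]),'centre',C.mean(0))
a,b=T(172,466,.101),T(338,448,.101); print('lip top',a,b,(a+b)/2,np.linalg.norm(a-b),np.degrees(np.arctan2(-(a-b)[0],(a-b)[1])))
a,b=S(377,43,.101),S(183,55,.101); print('lip scene',a,b,(a+b)/2,np.linalg.norm(a-b),np.degrees(np.arctan2(-(a-b)[0],(a-b)[1])))
a,b=T(57,257,.079),T(408,226,.079); print('rear edge',a,b,(a+b)/2)
a,b=S(520,249,.079),S(66,279,.079); print('rear edge',a,b,(a+b)/2,np.linalg.norm(a-b))
E
```

```text
[[ 0.7707  0.1649  0.085 ]
 [ 0.7918 -0.0942  0.085 ]
 [ 0.479  -0.1177  0.08  ]
 [ 0.4584  0.141   0.08  ]]
0.3133
0.26
0.3137
0.2595
yaw [4.3422901  4.61584465] centre [0.6249847  0.02348958 0.0825    ]
lip top [0.4768471  0.06918359 0.101     ] [ 0.48723502 -0.04671518  0.101     ] [0.48204106 0.0112342  0.101     ] 0.11636337247966977 5.12169016933901
lip scene [0.47341556 0.07138227 0.101     ] [ 0.48380753 -0.04698397  0.101     ] [0.47861155 0.01219915 0.101     ] 0.11882154831923258 5.017419650464161
rear edge [0.62726273 0.1498138  0.079     ] [ 0.64479293 -0.10165986  0.079     ] [0.63602783 0.02407697 0.079     ]
rear edge [0.62429978 0.14891376 0.079     ] [ 0.64524919 -0.10008066  0.079     ] [0.63477448 0.02441655 0.079     ] 0.24987416570598658
```

```bash
python3 -m jog '[[0,0,0.94,0,0,0,1],[0,0,0.94,0,0,0,1],[0,0,0.94,0,0,0,1],[0,0,0.94,0,0,0,1],[0,0,0,0,0,0,1]]'; cat >> h.py <<'E'
BO=np.array([.625,.0235]); YAW=np.radians(4.6)
def b2w(x,y,z): 
    c,s=np.cos(YAW),np.sin(YAW); return np.array([BO[0]+c*x-s*y,BO[1]+s*x+c*y,z])
def w2b(p):
    c,s=np.cos(YAW),np.sin(YAW); d=np.asarray(p)[:2]-BO; return np.array([c*d[0]+s*d[1],-s*d[0]+c*d[1],p[2]])
def go(P):
    o=arm.get_obs(); R=o['ee_rot']; d=R.T@(np.asarray(P)-o['ee_pos'])/.04
    print('t',o['clock'],'box',w2b(o['ee_pos']).round(4),'yaw',np.degrees(np.arctan2(R[1,0],R[0,0])),'gap',o['finger_gap'],'F',o['wrist_force'].round(1)); print('units',d.round(2))
E
python3 -c "
from h import *
print(w2b([.4803,.0115,.1])); go(b2w(-.195,0,.2))"
```

```text
clock: 0.77
ee_pos: [0.2323, -0.5802, 0.2483]
ee_rot: [[0.997, 0.076, -0.0], [0.076, -0.997, 0.0], [-0.0, -0.0, -1.0]]
wrist_force: [-0.3, 0.3, -0.4]
finger_gap: 0.301
[-0.14519629 -0.00035656  0.1       ]
t 0.7667 box [-0.4399 -0.5703  0.2483] yaw 4.360910214431332 gap 0.30060164114975296 F [-0.3  0.3 -0.4]
units [  6.06 -14.28   1.21]
```

```bash
for i in 1; do python3 -m jog '[[0,0,0,0.3,-0.71,0.06,1],[0,0,0,0.3,-0.71,0.06,1],[0,0,0,0.3,-0.71,0.06,1],[0,0,0,0.3,-0.71,0.06,1],[0,0,0,0.3,-0.71,0.06,1]]'; python3 -m jog '[[0,0,0,0.3,-0.71,0.06,1],[0,0,0,0.3,-0.71,0.06,1],[0,0,0,0.3,-0.71,0.06,1],[0,0,0,0.3,-0.71,0.06,1],[0,0,0,0.3,-0.71,0.06,1]]';  python3 -m jog '[[0,0,0,0.3,-0.71,0.06,1],[0,0,0,0.3,-0.71,0.06,1],[0,0,0,0.3,-0.71,0.06,1],[0,0,0,0.3,-0.71,0.06,1],[0,0,0,0.3,-0.71,0.06,1]]'; python3 -m jog '[[0,0,0,0.3,-0.71,0.06,1],[0,0,0,0.3,-0.71,0.06,1],[0,0,0,0.3,-0.71,0.06,1],[0,0,0,0.3,-0.71,0.06,1],[0,0,0,0,0,0,1]]'; done
python3 - <<'E'
from h import *
c=arm.camera('wrist'); cv2.imwrite("pics/w2.png",c['pixels'][:,:,::-1])
go(b2w(-.195,0,.2))
E
```

```text
clock: 1.18
ee_pos: [0.2809, -0.4325, 0.2362]
ee_rot: [[0.997, 0.083, 0.0], [0.083, -0.997, -0.0], [0.0, 0.0, -1.0]]
wrist_force: [1.3, -0.5, 0.3]
finger_gap: -0.001
clock: 1.6
ee_pos: [0.3294, -0.2862, 0.2243]
ee_rot: [[0.997, 0.083, 0.0], [0.083, -0.997, -0.0], [0.0, 0.0, -1.0]]
wrist_force: [0.9, -0.2, 0.5]
finger_gap: -0.001
clock: 2.02
ee_pos: [0.3779, -0.1398, 0.2124]
ee_rot: [[0.997, 0.083, 0.001], [0.083, -0.997, -0.0], [0.0, 0.0, -1.0]]
wrist_force: [0.2, -0.2, -0.5]
finger_gap: 0.002
clock: 2.43
ee_pos: [0.4174, -0.0203, 0.2025]
ee_rot: [[0.996, 0.086, 0.001], [0.086, -0.996, 0.001], [0.001, -0.001, -1.0]]
wrist_force: [-0.4, 0.1, -0.4]
finger_gap: -0.001
t 2.4833 box [-0.2111 -0.0287  0.2026] yaw 4.952724931638718 gap 0.00015410388445582984 F [-0.2 -0.6 -0.3]
units [ 0.41 -0.71  0.07]
```

View pics/w2.png

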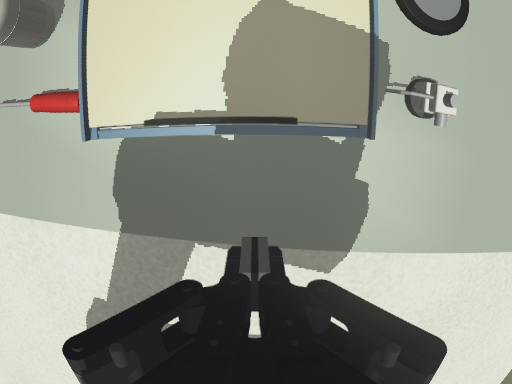

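The wrist view shows the lip at columns 145–297, row 121, with the fingers behind and slightly right of it. I'll centre on the lip and go down to tip height 84 mm, in front of it.

```bash
python3 -m jog '[[0,0,0,0.2,-0.36,0,1],[0,0,0,0.2,-0.36,0,1],[0,0,0,0,0,0.6,1],[0,0,0,0,0,0.6,1],[0,0,0,0,0,0.6,1]]'; python3 -m jog '[[0,0,0,0,0,0.6,1],[0,0,0,0,0,0,1],[0,0,0,0,0,0,1]]'
python3 - <<'E'
from h import *
c=arm.camera('wrist'); cv2.imwrite("pics/w3.png",c['pixels'][:,:,::-1])
go(b2w(-.158,0,.102))
c=arm.camera('scene'); big(c,'s3',170,320,120,270,4)
E
```

```text
clock: 2.9
ee_pos: [0.4305, 0.0053, 0.1303]
ee_rot: [[0.997, 0.082, 0.002], [0.082, -0.997, -0.0], [0.002, 0.0, -1.0]]
wrist_force: [-0.1, 0.6, -0.3]
finger_gap: -0.0
clock: 3.15
ee_pos: [0.4295, 0.0053, 0.1065]
ee_rot: [[0.997, 0.081, -0.002], [0.081, -0.997, 0.0], [-0.002, -0.0, -1.0]]
wrist_force: [-0.9, -0.2, 0.4]
finger_gap: -0.001
t 3.2 box [-0.1957 -0.0025  0.1073] yaw 4.60892539918472 gap -0.0030178062746614555 F [0.5 0.3 0.5]
units [ 0.94 -0.06  0.13]
```

View pics/w3.png

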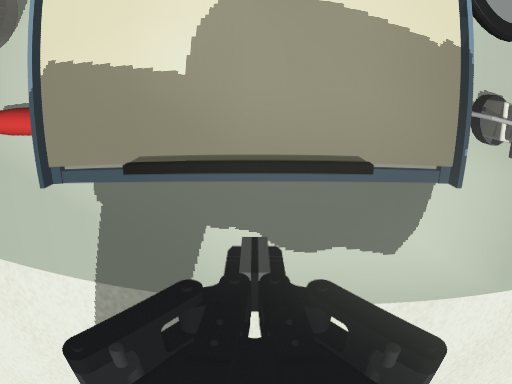

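View pics/s3.png

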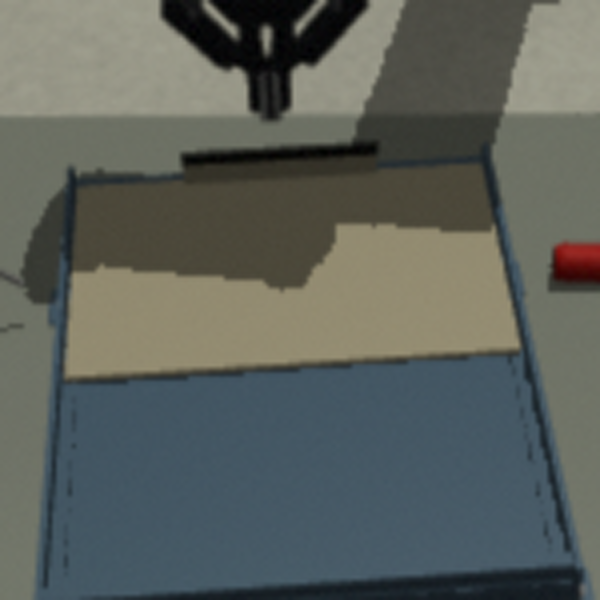

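```bash
python3 -m jog '[[0,0,0,0.15,-0.06,0.13,1],[0,0,0,0.25,0,0,1],[0,0,0,0.25,0,0,1],[0,0,0,0.15,0,0,1],[0,0,0,0.15,0,0,1]]'; python3 -m jog '[[0,0,0,0.15,0,0,1],[0,0,0,0.15,0,0,1],[0,0,0,0.15,0,0,1],[0,0,0,0.15,0,0,1],[0,0,0,0.15,0,0,1]]';python3 -m jog '[[0,0,0,0.15,0,0,1],[0,0,0,0.15,0,0,1],[0,0,0,0.15,0,0,1],[0,0,0,0.15,0,0,1],[0,0,0,0.15,0,0,1]]'
python3 - <<'E'
from h import *
c=arm.camera('wrist'); cv2.imwrite("pics/w4.png",c['pixels'][:,:,::-1])
go(b2w(-.025,0,.102))
c=arm.camera('scene'); big(c,'s4',170,320,120,270,4)
E
```

```text
clock: 3.67
ee_pos: [0.4689, 0.0114, 0.1017]
ee_rot: [[0.997, 0.08, 0.0], [0.08, -0.997, -0.0], [0.0, 0.0, -1.0]]
wrist_force: [-3.2, -0.2, 2.0]
finger_gap: 0.003
clock: 4.08
ee_pos: [0.4981, 0.0137, 0.1014]
ee_rot: [[0.997, 0.08, -0.0], [0.08, -0.997, 0.0], [-0.0, -0.0, -1.0]]
wrist_force: [-2.6, -0.7, 1.3]
finger_gap: 0.0
clock: 4.5
ee_pos: [0.5282, 0.0161, 0.1015]
ee_rot: [[0.997, 0.08, 0.0], [0.08, -0.997, 0.0], [0.0, -0.0, -1.0]]
wrist_force: [-2.3, -0.7, 0.5]
finger_gap: -0.0
t 4.55 box [-0.0958  0.0003  0.1016] yaw 4.583236137512827 gap 0.0004101809628264078 F [0.9 0.5 0.1]
units [ 1.77  0.01 -0.01]
```

View pics/w4.png

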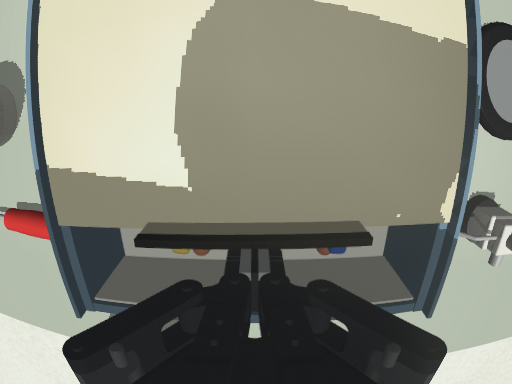

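View pics/s4.png

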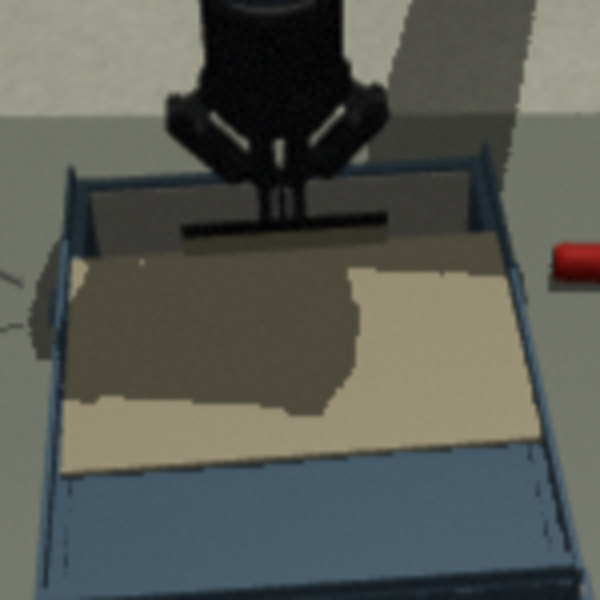

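The cover is sliding straight. A yellow sleeve shows at (181,252) on the left and a blue one at (338,251) on the right, so the yellow valve is at y = +40. I'll carry on pushing.

```bash
python3 -m jog '[[0,0,0,0.15,0,0,1],[0,0,0,0.15,0,0,1],[0,0,0,0.15,0,0,1],[0,0,0,0.15,0,0,1],[0,0,0,0.15,0,0,1]]'; python3 -m jog '[[0,0,0,0.15,0,0,1],[0,0,0,0.15,0,0,1],[0,0,0,0.15,0,0,1],[0,0,0,0.15,0,0,1],[0,0,0,0.15,0,0,1]]';python3 -m jog '[[0,0,0,0.15,0,0,1],[0,0,0,0.1,0,0,1],[0,0,0,0.05,0,0,1],[0,0,0,0.05,0,0,1],[0,0,0,0,0,0,1]]'
python3 -c "
from h import *
go(b2w(-.019,0,.102))"
```

```text
clock: 5.02
ee_pos: [0.5581, 0.0185, 0.1014]
ee_rot: [[0.997, 0.08, 0.0], [0.08, -0.997, -0.0], [0.0, 0.0, -1.0]]
wrist_force: [-2.6, -0.2, 0.1]
finger_gap: -0.001
clock: 5.43
ee_pos: [0.5879, 0.0209, 0.1015]
ee_rot: [[0.997, 0.08, -0.0], [0.08, -0.997, 0.0], [-0.0, -0.0, -1.0]]
wrist_force: [-1.3, -0.4, -0.8]
finger_gap: 0.001
clock: 5.85
ee_pos: [0.6016, 0.022, 0.1015]
ee_rot: [[0.997, 0.08, 0.0], [0.08, -0.997, 0.0], [0.0, 0.0, -1.0]]
wrist_force: [0.1, -0.0, 0.2]
finger_gap: -0.0
t 5.85 box [-0.0234  0.0004  0.1015] yaw 4.581631494535825 gap -0.00042477682815930993 F [ 0.1 -0.   0.2]
units [ 0.11  0.01 -0.01]
```

```bash
python3 -m jog '[[0,0,0,0.05,0,0,1],[0,0,0,0.05,0,0,1],[0,0,0,0,0,0,1]]'; python3 -m jog '[[0,0,0,0.05,0,0,1],[0,0,0,0.05,0,0,1],[0,0,0,0,0,0,1]]'
```

```text
clock: 6.1
ee_pos: [0.6043, 0.0226, 0.1014]
ee_rot: [[0.997, 0.08, -0.003], [0.08, -0.997, 0.0], [-0.002, -0.001, -1.0]]
wrist_force: [-9.0, 1.1, 5.6]
finger_gap: 0.0
clock: 6.35
ee_pos: [0.6052, 0.0232, 0.1009]
ee_rot: [[0.997, 0.08, -0.009], [0.08, -0.997, 0.001], [-0.009, -0.001, -1.0]]
wrist_force: [-24.2, 2.7, 14.7]
finger_gap: 0.001
```

The force rose to 24 N with hardly any travel, so the cover is at the rear stop. I'll back off, go up and look.

```bash
python3 -m jog '[[0,0,0,-0.3,0,0,1],[0,0,0,-0.7,0,0,1],[0,0,0,-0.5,0,-0.7,1],[0,0,0,-0.5,0,-0.7,1],[0,0,0,-0.5,0,-0.7,1]]'; python3 -m jog '[[0,0,0,-0.9,0,-0.7,1],[0,0,0,-0.9,0,0,1],[0,0,0,-0.9,0,0,1],[0,0,0,0,0,0,1],[0,0,0,0,0,0,1]]'
python3 - <<'E'
from h import *
c=arm.camera('wrist'); cv2.imwrite("pics/w5.png",c['pixels'][:,:,::-1])
c=arm.camera('top'); big(c,'t5',200,320,120,250,4)
c=arm.camera('scene'); big(c,'s5',170,320,145,295,4)
go(b2w(-.019,0,.102))
E
```

```text
clock: 6.77
ee_pos: [0.5086, 0.0146, 0.1862]
ee_rot: [[0.997, 0.08, -0.001], [0.08, -0.997, 0.0], [-0.001, -0.0, -1.0]]
wrist_force: [1.1, 0.1, 1.7]
finger_gap: -0.0
clock: 7.18
ee_pos: [0.4038, 0.0063, 0.2116]
ee_rot: [[0.997, 0.079, 0.001], [0.079, -0.997, -0.0], [0.001, 0.0, -1.0]]
wrist_force: [1.4, -0.1, -0.2]
finger_gap: 0.001
t 7.3333 box [-2.193e-01  2.000e-04  2.113e-01] yaw 4.579328410971177 gap 0.0019582404966712935 F [ 0.2  0.  -0.3]
units [5.   0.   2.74]
```

View pics/w5.png

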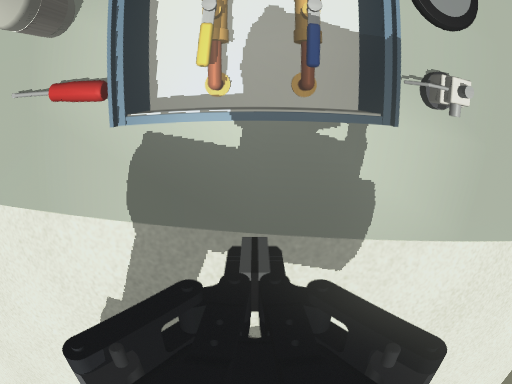

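View pics/t5.png

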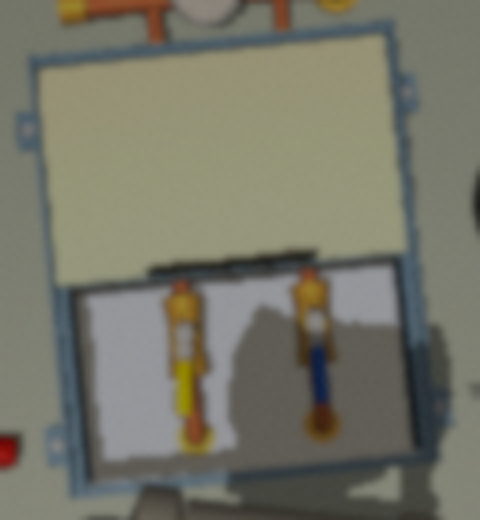

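View pics/s5.png

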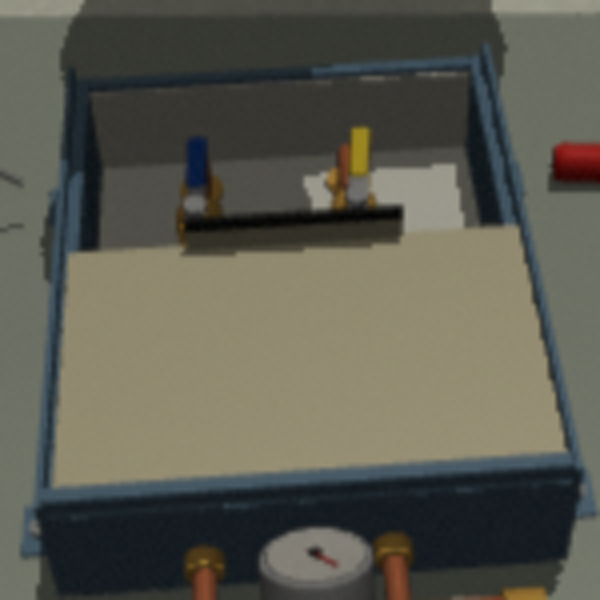

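The cover sits at the rear stop and both valves show. In the top zoom the yellow sleeve runs from (186,360) to (184,415) with its stem near (184,338), and the blue stem is near (315,322). I'll check these numbers against the given sizes.

```bash
python3 - <<'E'
from h import *
for n in('top','scene'):
    c=arm.camera(n); p=c['pixels']; hsv=cv2.cvtColor(p,cv2.COLOR_RGB2HSV)
    for nm,lo,hi in(('yel',(24,150,110),(34,255,255)),('blue',(108,150,30),(130,255,255))):
        m=cv2.inRange(hsv,lo,hi); m[:150]=0; m[240:]=0; m[:,:200]=0; m[:,320:]=0
        q=cv2.findContours(m,0,2)[0]
        if not q: continue
        k=max(q,key=cv2.contourArea); r=cv2.minAreaRect(k)
        print(n,nm,r,'centre',w2b(on(c,*r[0],.0675)).round(4))
        for b in cv2.boxPoints(r): print('   ',w2b(on(c,*b,.0675)).round(4))
t=arm.camera('top'); T=lambda x,y,z:w2b(on(t,200+(x+.5)/4-.5,120+(y+.5)/4-.5,z)).round(4)
print('ystem',T(184,338,.07),'bstem',T(315,322,.07),'lip',T(149,273,.101),T(315,253,.101),'sleeve',T(187,360,.0675),T(183,415,.0675))
E
```

```text
top yel ((245.5, 216.5), (13.0, 3.0), 90.0) centre [-0.089   0.045   0.0675]
    [-0.07    0.0474  0.0675]
    [-0.0708  0.0389  0.0675]
    [-0.1079  0.0425  0.0675]
    [-0.1071  0.051   0.0675]
top blue ((279.5, 213.5), (1.0, 11.0), 0.0) centre [-0.09   -0.0529  0.0675]
    [-0.1056 -0.0499  0.0675]
    [-0.0742 -0.0531  0.0675]
    [-0.0745 -0.056   0.0675]
    [-0.1058 -0.0528  0.0675]
scene yel ((259.5, 182.5), (11.0, 3.0), 90.0) centre [-0.0874  0.044   0.0675]
    [-0.1069  0.042   0.0675]
    [-0.1063  0.0493  0.0675]
    [-0.0684  0.046   0.0675]
    [-0.069   0.0389  0.0675]
scene blue ((218.5, 185.0), (10.0, 3.0), 90.0) centre [-0.0872 -0.0544  0.0675]
    [-0.1049 -0.058   0.0675]
    [-0.1043 -0.0507  0.0675]
    [-0.07   -0.051   0.0675]
    [-0.0706 -0.0581  0.0675]
ystem [-0.0538  0.0411  0.07  ] bstem [-0.0516 -0.0536  0.07  ] lip [-0.0079  0.0605  0.101 ] [-0.0054 -0.057   0.101 ] sleeve [-0.0696  0.0405  0.0675] [-0.1085  0.0472  0.0675]
```

The measurements agree with the sizes given: the yellow stem is at (-50, 40) mm with the lever about 0.1 rad from open, and the lip is at -6 to -8 mm. I'll go down between the levers, just right of the yellow one.

```bash
python3 -m jog '[[0,0,0,0.75,-0.06,0,1],[0,0,0,0.75,-0.06,0,1],[0,0,0,0.75,-0.06,0,1],[0,0,0,0.72,-0.06,0,1],[0,0,0,0,0,0.5,1]]'; python3 -m jog '[[0,0,0,0,0,0.6,1],[0,0,0,0,0,0.6,1],[0,0,0,0,0,0.6,1],[0,0,0,0,0,0,1],[0,0,0,0,0,0,1]]'
python3 - <<'E'
from h import *
c=arm.camera('wrist'); cv2.imwrite("pics/w6.png",c['pixels'][:,:,::-1])
go(b2w(-.1,.010,.068))
c=arm.camera('scene'); big(c,'s6',170,320,120,270,4)
E
```

```text
clock: 7.9
ee_pos: [0.5301, 0.0258, 0.1932]
ee_rot: [[0.997, 0.08, 0.009], [0.08, -0.997, -0.0], [0.009, 0.001, -1.0]]
wrist_force: [0.4, -0.6, -0.3]
finger_gap: 0.001
clock: 8.32
ee_pos: [0.5224, 0.0254, 0.1184]
ee_rot: [[0.997, 0.08, -0.003], [0.08, -0.997, 0.0], [-0.003, -0.0, -1.0]]
wrist_force: [-0.0, 0.2, 0.4]
finger_gap: -0.001
t 8.3667 box [-0.1014  0.01    0.1195] yaw 4.592095907766489 gap -0.0007053623239198215 F [0.5 0.9 1.2]
units [0.03 0.   1.29]
```

View pics/w6.png

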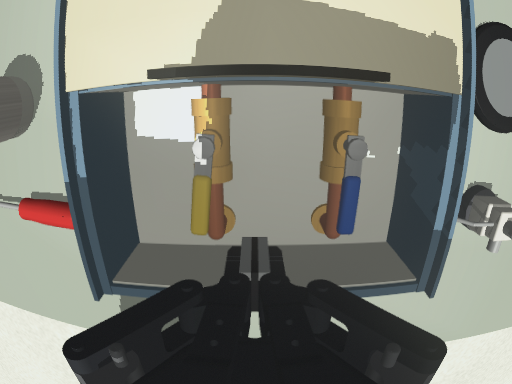

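View pics/s6.png

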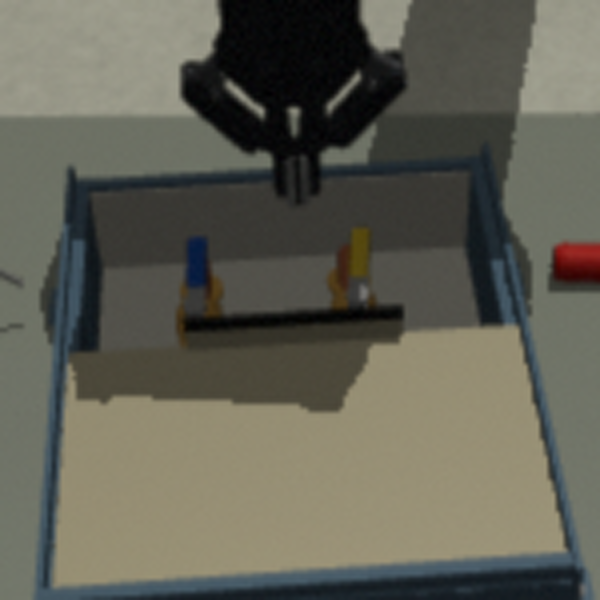

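The fingers hang between the levers with the yellow sleeve clear to the left, at wrist (201,205). I'll lower them and push.

```bash
python3 -m jog '[[0,0,0,0,0,0.45,1],[0,0,0,0,0,0.45,1],[0,0,0,0,0,0.35,1],[0,0,0,0,0,0,1]]'; python3 -m jog '[[0,0,0,0,-0.15,0,1],[0,0,0,0,-0.15,0,1],[0,0,0,0,-0.15,0,1],[0,0,0,0,-0.15,0,1],[0,0,0,0,0,0,1]]'
python3 - <<'E'
from h import *
go(b2w(-.1,.034,.068))
c=arm.camera('wrist'); cv2.imwrite("pics/w7.png",c['pixels'][:,:,::-1])
E
```

```text
clock: 8.75
ee_pos: [0.5226, 0.0253, 0.0685]
ee_rot: [[0.997, 0.08, -0.001], [0.08, -0.997, 0.0], [-0.001, -0.0, -1.0]]
wrist_force: [-1.0, -0.4, -0.4]
finger_gap: -0.001
clock: 9.17
ee_pos: [0.5214, 0.0503, 0.0701]
ee_rot: [[0.997, 0.081, 0.002], [0.081, -0.997, -0.0], [0.002, 0.0, -1.0]]
wrist_force: [-0.0, -1.4, 1.6]
finger_gap: 0.003
t 9.1667 box [-0.1011  0.0351  0.0701] yaw 4.643648403005332 gap 0.0028193699918947755 F [-0.  -1.4  1.6]
units [0.03 0.03 0.05]
```

View pics/w7.png

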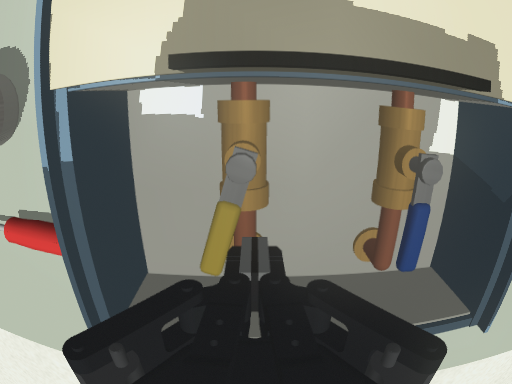

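The finger touches the yellow sleeve, which has started to turn, and blue is untouched. I'll follow the arc.

```bash
python3 -m jog '[[0,0,0,0.04,-0.14,0.02,1],[0,0,0,0.04,-0.14,0,1],[0,0,0,0.04,-0.14,0,1],[0,0,0,0.07,-0.16,0,1],[0,0,0,0.07,-0.16,0,1]]'; python3 -m jog '[[0,0,0,0.08,-0.09,0,1],[0,0,0,0.08,-0.09,0,1],[0,0,0,0.08,-0.09,0,1],[0,0,0,0,0,0,1]]'
python3 - <<'E'
from h import *
go(b2w(-.0821,.0758,.068))
c=arm.camera('wrist'); cv2.imwrite("pics/w8.png",c['pixels'][:,:,::-1])
E
```

```text
clock: 9.63
ee_pos: [0.5286, 0.0796, 0.0684]
ee_rot: [[0.997, 0.08, -0.001], [0.08, -0.997, -0.001], [-0.001, 0.0, -1.0]]
wrist_force: [-2.5, -5.9, -0.6]
finger_gap: -0.004
clock: 9.97
ee_pos: [0.5374, 0.0916, 0.0682]
ee_rot: [[0.997, 0.08, -0.001], [0.08, -0.997, -0.0], [-0.001, -0.0, -1.0]]
wrist_force: [-1.6, -0.8, -1.0]
finger_gap: 0.005
t 9.9667 box [-0.0819  0.0749  0.0682] yaw 4.6017351584936135 gap 0.0052190456736974575 F [-1.6 -0.8 -1. ]
units [-0.01 -0.02  0.01]
```

View pics/w8.png

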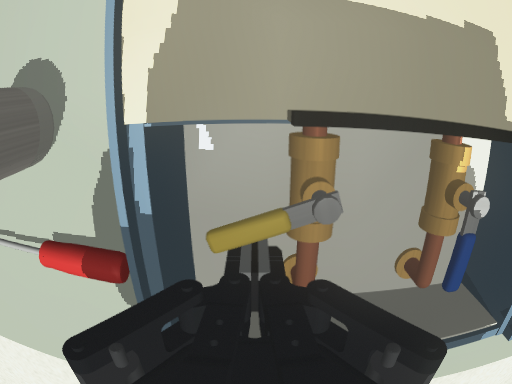

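The lever is now about 1.25 rad round, with its sleeve from (210,240) to (290,215). I'll push on to the stop.

```bash
python3 -m jog '[[0,0,0,0.1,-0.07,0,1],[0,0,0,0.1,-0.05,0,1],[0,0,0,0.1,0,0,1],[0,0,0,0.05,0,0,1],[0,0,0,0,0,0,1]]';  python3 -m jog '[[0,0,0,0.06,0,0,1],[0,0,0,0.06,0,0,1],[0,0,0,0,0,0,1]]'
python3 - <<'E'
from h import *
go(b2w(-.067,.085,.068))
c=arm.camera('wrist'); cv2.imwrite("pics/w9.png",c['pixels'][:,:,::-1])
E
```

```text
clock: 10.43
ee_pos: [0.5507, 0.0973, 0.0681]
ee_rot: [[0.997, 0.08, -0.001], [0.08, -0.997, 0.0], [-0.001, -0.001, -1.0]]
wrist_force: [-2.8, 1.3, 0.4]
finger_gap: -0.003
clock: 10.68
ee_pos: [0.5513, 0.0973, 0.0676]
ee_rot: [[0.997, 0.08, -0.009], [0.08, -0.997, -0.0], [-0.009, -0.0, -1.0]]
wrist_force: [-24.6, -0.4, 14.0]
finger_gap: -0.001
t 10.6833 box [-0.0676  0.0795  0.0676] yaw 4.588304658061879 gap -0.000799499189656629 F [-24.6  -0.4  14. ]
units [ 0.01 -0.14 -0.01]
```

View pics/w9.png

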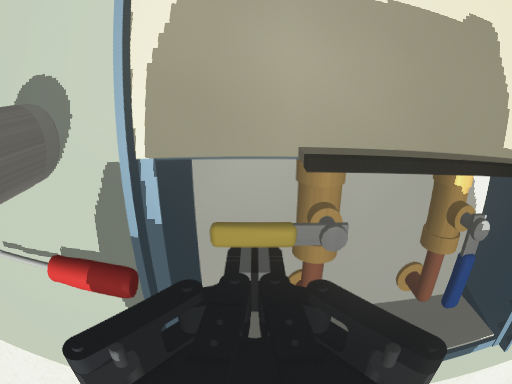

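The lever is at its stop: the force rose to 25 N and the sleeve stands square at row 234. I'll back off along -x, raise the tool clear and check.

```bash
python3 -m jog '[[0,0,0,-0.2,0,0,1],[0,0,0,-0.3,0,0,1],[0,0,0,0,0,-0.5,1],[0,0,0,0,0,-0.7,1],[0,0,0,0,0,-0.7,1]]';  python3 -m jog '[[0,0,0,0,0,-0.7,1],[0,0,0,-0.7,0,-0.7,1],[0,0,0,-0.9,0,0,1],[0,0,0,-0.9,0,0,1],[0,0,0,-0.9,0,0,1]]'; python3 -m jog '[[0,0,0,0,0,0,1],[0,0,0,0,0,0,1],[0,0,0,0,0,0,1]]'
python3 - <<'E'
from h import *
go(b2w(-.067,.085,.068))
c=arm.camera('wrist'); cv2.imwrite("pics/w10.png",c['pixels'][:,:,::-1])
c=arm.camera('top'); big(c,'t10',140,360,110,250,3)
p=c['pixels']; hsv=cv2.cvtColor(p,cv2.COLOR_RGB2HSV)
m=cv2.inRange(hsv,(24,150,100),(34,255,255)); m[:150]=0; m[240:]=0; m[:,:200]=0; m[:,320:]=0
k=max(cv2.findContours(m,0,2)[0],key=cv2.contourArea); r=cv2.minAreaRect(k); print(r)
for b in cv2.boxPoints(r): print(w2b(on(c,*b,.0675)).round(4))
E
```

```text
clock: 11.15
ee_pos: [0.5356, 0.0958, 0.145]
ee_rot: [[0.997, 0.08, -0.001], [0.08, -0.997, 0.0], [-0.001, -0.0, -1.0]]
wrist_force: [0.8, 0.1, 0.6]
finger_gap: 0.001
clock: 11.57
ee_pos: [0.3993, 0.0848, 0.2008]
ee_rot: [[0.997, 0.08, 0.002], [0.08, -0.997, 0.0], [0.002, -0.0, -1.0]]
wrist_force: [0.7, -1.2, -0.5]
finger_gap: 0.003
clock: 11.82
ee_pos: [0.4013, 0.085, 0.2008]
ee_rot: [[0.997, 0.08, 0.002], [0.08, -0.997, 0.0], [0.002, -0.0, -1.0]]
wrist_force: [0.9, -0.1, -0.6]
finger_gap: 0.003
t 11.8167 box [-0.2181  0.0792  0.2008] yaw 4.577803741260836 gap 0.0027149572748009893 F [ 0.9 -0.1 -0.6]
units [ 3.77 -0.15  3.33]
((232.0, 203.5), (12.0, 3.0), -0.0)
[-0.0505  0.0976  0.0675]
[-0.0419  0.0968  0.0675]
[-0.0453  0.0624  0.0675]
[-0.0539  0.0632  0.0675]
```

View pics/w10.png

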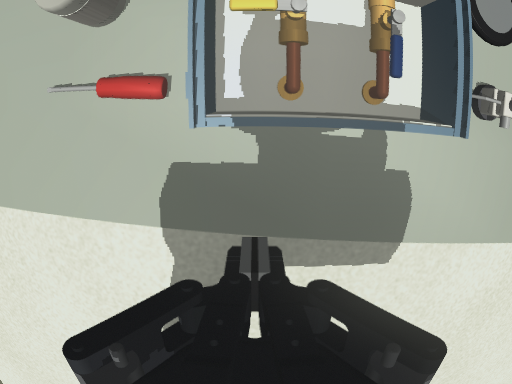

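View pics/t10.png

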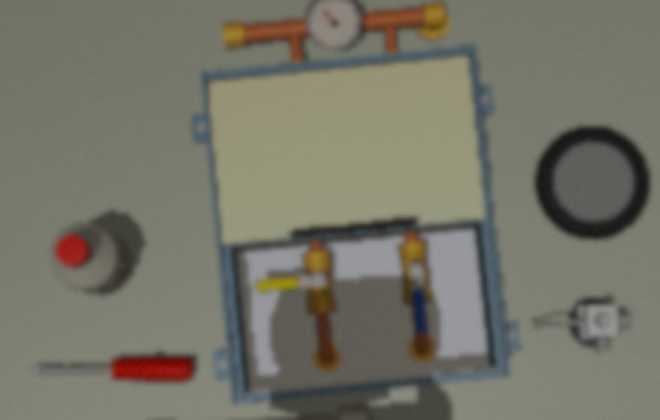

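```bash
python3 -c "
from plant import arm
print(arm.finish_job())"
```

```text
the job is handed in; nothing more can be done
None
```

The vacuum is shut off and the job handed in, at about 12 s on the robot's clock out of the 51 s allowed. I pushed the cover by its lip to the rear stop with closed fingers, then pushed the yellow lever round from its blue-lever side to its shut stop. After that I raised the arm clear of everything.

**Last checks:**
- **Cover:** pushing force rose to about 24 N at the stop. Before the lever was pushed, the top camera put the lip at box x of about -5 to -8 mm. It still lay flat in its guides in the final picture.
- **Yellow lever:** pushing force rose to about 25 N at the stop, about five times what it takes to turn the lever. The final top picture shows the sleeve across its pipe, from about y 63 to 97 mm at x about -48 mm. At that resolution I can't read the angle to 5 degrees. That it is fully shut rests on the force and on the wrist picture taken while I was still pushing, where the sleeve looked square.
- **Blue lever:** still along its pipe.
- **Bottle, micropositioner, screwdriver and wafer box:** they look unmoved in the final picture, though I did not measure their positions.
- **Wrist force:** about 1 N after backing off, so the arm was touching nothing.

No check failed or disagreed.

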